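Snug a walnut turning blank with a cam clamp

TASK

Two small cam-clamp cradles stand on the woodturner's bench; clamp the dark walnut blank in its cradle. Swing that cradle's red-knobbed lever clockwise (seen from above) just far enough that the cam pushes the blank up against the black spring pad and presses the pad in about half way; never drive the pad right in to its end. Leave the other cradle's lever where it is, and let go when done.

Things in the scene. Friction and masses are not known exactly. Their poses are not given: they have to be found in the camera images.
- pivot_dark (a point): Point on the upright pivot axis of the cam lever in the walnut blank's cradle (280 x 125 mm board), 88 mm above the bench, level with the knob's middle. Its x axis runs along the cradle from cam (88 mm across, 24 mm off-centre) past the loose blank (60 x 60 x 80 mm) to pad and blue stop. The lever starts 35-50 deg to the -y side of its -x axis and swings clockwise from above, at most 120 deg.
- knob_dark (a point): Middle of the red knob on that lever: upright round grip, 26 mm across, 67 to 111 mm above the bench, 115 mm from the pivot axis; this point is 88 mm up. It spins freely on its pin, so a hand need not turn with the lever. Under it only the lever bar, 22 mm wide, top at 66 mm. 3 to 6 N moves it; it stays where left. The stop's setting differs each time: the job takes about 40 to 95 deg of swing.
- pad_dark (a joint): How far the walnut cradle's black spring pad is pressed in, m: 0 free, 0.020 right in to its end. Plate 52 x 50 x 12 mm on an orange rod; bare rod between pad and blue stop block is 22 mm long when free, 12 mm at half way. Soft spring (1 N free, 9 N right in). Once the cam has slid the blank across the gap to the pad, each further 10 deg of lever presses it in about 4 mm.
- knob_pale (a point): Middle of the red knob on the lever of the other, otherwise identical cradle, which holds the pale beech blank; to be left alone. Same sizes as knob_dark.

How it is judged (in metres and radians):
At the end, for the whole second after the job is handed in: The walnut blank is clamped: its spring pad is pressed in between 4 and 16 mm of its 20 mm (about half way) and stays so, and the other cradle's knob is within 15 mm of where it began (value of joint pad_dark between 0.004 and 0.016 m and distance of knob_pale from where it was at the start of the episode below 0.015 m); the robot touches nothing.
It fails at once if the walnut cradle's spring pad is driven right in (beyond 19 of its 20 mm) (value of joint pad_dark above 0.019 m).
It fails at once if the pale blank's lever is moved (its knob by more than 25 mm) (distance of knob_pale from where it was at the start of the episode above 0.025 m).
It also fails if it takes over 37 s, if anything falls off the work surface, if the arm or the gripper's body presses on something with over 40 N, if the wrist force passes 120 N, or if a joint passes its speed limit or range.

ROBOT

A 6-joint arm with a two-finger parallel gripper is mounted at the origin on the work surface. World frame = base frame: x ahead of the robot, y to its left, z up, the work surface at z = 0. Lengths are in mm, angles in rad, forces in N, time in s.
With the tool pointing down it reaches from about 275 to 750 mm from the base axis. Payload 10.2 kg.
Tool frame: the origin (TCP) lies at the very end of the fingers, on their centre line; the grasp point (between the pads) lies 19 mm behind it; z points along the fingers, y is the line along which they close (so a half turn about z gives the same grasp; the last joint's range is limited). The gripper opens to 85 mm and grips with 20 to 120 N. Pads are 22 mm wide; open, the fingers measure 114 mm over their backs; the gripper's body (76 mm by 85 mm) begins 54 mm behind the grasp point. The pads swing forward as they close: fully open they stand 13 mm farther back than shut.
Start: joints at [1.111, 0.313, 1.498, -0, 1.331, -0.223], TCP at [123.174, 510.352, 231.294] pointing down, gripper open.
Joint ranges: [-2.94, 2.94], [-0.97, 2.17], [0.19, 2.56], [-1.23, 4.37], [0.02, 3.11], [-2.88, 2.88]. Speed limits (rad/s): [2.39, 2.39, 3.01, 3.14, 3.14, 3.14].

INTERFACE

Orientations are given as a unit quaternion [w, x, y, z].
In Python, from rig import monitor, eyes, job gives the robot as it stands. The module is installed in compiled form; this text tells all that it offers.
- The arm moves only by the tool send_rows, never from a script. Its argument "targets" is one flat list of numbers, 7 for each row, row after row: the turn, a rotation vector about the tool's x, y, z in degrees, then the shift along the tool's x, y, z in units of 60 mm (1.0 is 60 mm), then the opening, from -1 (shut) to 1 (fully open), so that 0 is half open. A call has 1 to 5 rows; each row shifts and turns the commanded pose from where the row before left it, along the tool's axes as they then stand; what a row does not reach is not made up. A row lasts 1/8 s, in which the tool goes at most 62.5 mm and 10.7 degrees, less where a joint would pass 70% of its speed; a pose out of reach is approached as far as the arm can. A call is refused whole if a number of a shift passes 1 or a number of a turn 10.7, either way. A call with a gripper value outside its range is refused whole. The fingers move at their own pace and stop on an object; "newtons" is the grip in N (left out, the last holds). Time passes only in rows, so rows that do not move let the fingers close. It gives the time, the measured TCP pose, the force, the opening and the grip force at its end, in the units of the state.
- monitor.sense(): the state, without advancing time (a new reading comes with each control period).
- eyes.capture(name): name is "side" or "top"; returns a dict with "img" (384x512x3 uint8, red, green, blue), "K" (3x3 intrinsics, pixels), "distortion" ([k1, k2, p1, p2, k3] as OpenCV has them; the pictures are not rectified), "R" (3x3) and "t" (3): a world point X has camera coordinates R X + t. Camera axes: x right, y down, z forward; pixel columns grow to the right and rows downward; lengths in mm; the calibration is good to about 2 mm. A picture is of the moment at which its call begins. There is no depth.
- job.finish_job(): hands the job in; it is judged then, once.
The state is a dict: "time_s": time; "joints": joint angles; "dq": joint speeds; "tau": joint torques, N m; "eef_pos": TCP position; "ee_rot": TCP orientation; "force": force on the tool from outside, world axes, zero at the start; "wrist_torque": the same for the moment, N m; "grip_width": opening from 0.0 (shut) to 1.0 (fully open); "grip_force": force on a finger pad.
Only numpy, scipy, OpenCV 4.12 (cv2) and the standard library are available. Lean on these libraries where they do the work, as an engineer would, in place of code of your own. Each camera call takes 0.05 s, during which the arm holds its last target. There are 200 camera calls.

## Working session

There is one attempt and no reset: what is moved stays moved. The work goes in short steps, Python scripts to look and compute and a tool call to move; the robot and the scene stay as the last step left them, time stands still between calls to the robot, and variables do not carry over. Pictures are saved under pics/ and viewed, at most 10 in all, crops included, and the job is handed in when it is done.

Besides the shell and the picture viewer there is one more tool, called after ">>>" as a command line: name --argument value ..., lists and objects as JSON in quotes. send_rows: Moves the arm, as the interface text tells. Its arguments: {"type":"object","properties":{"targets":{"type":"array","items":{"type":"number"}},"newtons":{"type":"number"}},"required":["targets"]}

```bash
mkdir -p pics; cat > h.py <<'E'
import numpy as np, cv2
from rig import monitor, eyes, job
def snap(n,f):
    c=eyes.capture(n); cv2.imwrite('pics/'+f,c['img'][:,:,::-1]); np.savez('pics/'+f+'.npz',**{k:np.array(v) for k,v in c.items()}); return c
def ray(c,uv):
    p=cv2.undistortPoints(np.array([[uv]],float),np.array(c['K'],float),np.array(c['distortion'],float))[0,0]
    R=np.array(c['R']);return -R.T@np.array(c['t']).ravel(), R.T@np.array([p[0],p[1],1])
def atz(c,uv,z):
    o,d=ray(c,uv); return o+d*(z-o[2])/d[2]
E
python3 - <<'E'
from h import *
a=snap('top','t0.png');b=snap('side','s0.png')
cv2.imwrite('pics/both.png',cv2.resize(np.vstack([a['img'],b['img']])[:,:,::-1],(400,600)))
s=monitor.sense();print(s)
for c in(a,b):print(ray(c,(256,192)))
E
```

```text
{'time_s': 0.1, 'joints': array([ 1.11060088e+00,  3.13353918e-01,  1.49837335e+00, -4.26032296e-05,
        1.33100238e+00, -2.23410923e-01]), 'dq': array([ 0.00076927, -0.0021632 , -0.0020384 , -0.00018931,  0.00078702,
       -0.00082849]), 'tau': array([ 3.16449587e-03, -4.12896001e+01, -2.60140711e+01, -1.26368350e-04,
        3.02287248e-03,  1.77145296e-05]), 'eef_pos': array([123.07278422, 510.12514764, 230.80823081]), 'ee_rot': array([-1.71060936e-04,  1.18110824e-01,  9.93000257e-01, -5.42547485e-04]), 'force': array([ 0.87993693, -0.68953752,  0.25363279]), 'wrist_torque': array([ 0.02823867, -0.0321183 , -0.04627206]), 'grip_force': 0.0, 'grip_width': 1.0046405103087817}
(array([ 518.47042789,  -59.83160667, 1000.77594619]), array([ 0.10540363,  0.02283833, -0.99420996]))
(array([ 114.59124701, -719.19047781,  671.99960449]), array([ 0.46849277,  0.68309108, -0.56040048]))
```

View pics/t0.png

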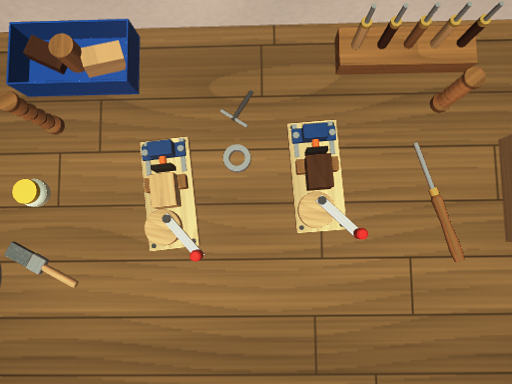

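View pics/s0.png

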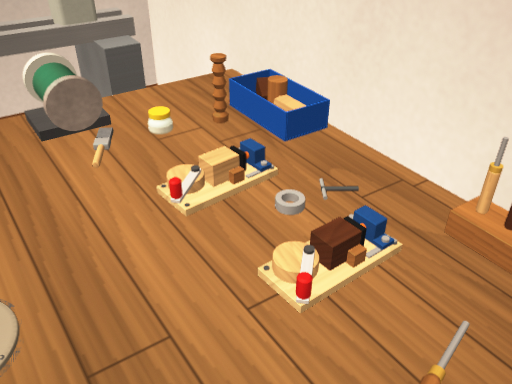

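The walnut cradle is on the right in the top view: knob about (361,234), pivot about (322,201), stop about (315,132). In the side view its knob is about (304,286). I'll take a closer look at both.

```bash
python3 - <<'E'
from h import *
a=cv2.imread('pics/t0.png')[115:245,275:385];b=cv2.imread('pics/s0.png')[200:310,255:410]
A=cv2.resize(a,None,fx=4,fy=4,interpolation=2);B=cv2.resize(b,None,fx=2.2,fy=2.2,interpolation=2)
o=np.zeros((520,440+B.shape[1],3),np.uint8);o[:,:440]=A;o[:B.shape[0],440:]=B
cv2.imwrite('pics/c1.png',o);print(o.shape)
c=np.load('pics/t0.png.npz')
for n,uv,z in [('knobtop',(361.5,234),105),('pivot',(322,201),75),('c1',(289,122),10),('c2',(336,121),10),('c3',(345,231),10),('c4',(298,234),10),('pknob',(196.5,256),105),('pivp',(166,219),75)]:print(n,atz(c,uv,z).round(1))
E
```

```text
(520, 781, 3)
knobtop [ 514.6 -276.1  105. ]
pivot [ 592.9 -193.7   75. ]
c1 [ 803.5 -124.4   10. ]
c2 [ 803.8 -245.    10. ]
c3 [ 522.1 -258.3   10. ]
c4 [ 516.2 -140.9   10. ]
pknob [469.7  97.5 105. ]
pivp [555.6 175.4  75. ]
```

View pics/c1.png

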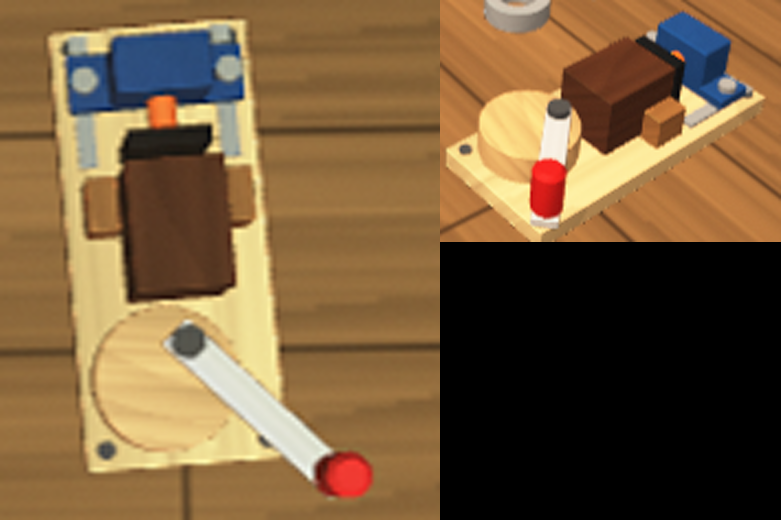

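```bash
python3 - <<'E'
from h import *
t=np.load('pics/t0.png.npz');s=np.load('pics/s0.png.npz')
for n,c,uv,z in [('k top',t,(362,233.5),100),('k side',s,(304.1,285.5),88),('p top',t,(322.2,200.2),78),('p side',s,(255+(559-440)/2.2,200+105/2.2),78)]:print(n,atz(c,uv,z).round(1))
E
```

```text
k top [ 515.6 -278.5  100. ]
k side [ 514.5 -278.3   88. ]
p top [ 594.6 -193.8   78. ]
p side [ 589.8 -200.1   78. ]
```

>>> send_rows --targets '[0,0,0,-0.52,-0.62,0,1,0,0,0,-0.52,-0.62,0,1,0,0,0,-0.52,-0.62,0,1,0,0,0,-0.52,-0.62,0,1,0,0,0,-0.52,-0.62,0,1]'

```text
time_s: 0.72
eef_pos: [231.5, 291.5, 231.2]
ee_rot: [-0.0, 0.118, 0.993, -0.0]
force: [0.9, -0.9, -0.0]
grip_width: 1.0
grip_force: 0.0
```

>>> send_rows --targets '[0,0,0,-0.52,-0.62,0,1,0,0,0,-0.52,-0.62,0,1,0,0,0,-0.52,-0.62,0,1,0,0,0,-0.52,-0.62,0,1,0,0,0,-0.52,-0.62,0,1]'

```text
time_s: 1.35
eef_pos: [339.5, 74.0, 231.3]
ee_rot: [0.0, 0.118, 0.993, 0.0]
force: [0.1, -0.1, -0.4]
grip_width: 0.996
grip_force: 0.0
```

>>> send_rows --targets '[0,0,0,-0.52,-0.62,0,1,0,0,0,-0.52,-0.62,0,1,0,0,0,-0.52,-0.62,0,1,0,0,0,-0.52,-0.62,0,1,0,0,0,-0.52,-0.62,0,1]'

```text
time_s: 1.98
eef_pos: [447.6, -143.4, 231.1]
ee_rot: [-0.0, 0.118, 0.993, 0.0]
force: [0.2, 0.5, 0.2]
grip_width: 0.999
grip_force: 0.0
```

>>> send_rows --targets '[0,0,0,-0.52,-0.62,0,1,0,0,0,-0.52,-0.62,0,1,0,0,0,-0.52,-0.62,0,1,0,0,0,0,0,0,1,0,0,0,0,0,0,1]'

```text
time_s: 2.6
eef_pos: [511.7, -271.7, 230.9]
ee_rot: [-0.0, 0.118, 0.993, 0.0]
force: [0.2, -0.1, 0.4]
grip_width: 0.999
grip_force: 0.0
```

>>> send_rows --targets '[0,0,0,-0.07,-0.09,0.6,1,0,0,0,0,0,0.6,1,0,0,0,0,0,0.6,1,0,0,0,0,0,0.5,1,0,0,0,0,0,0.28,1]'

```text
time_s: 3.22
eef_pos: [514.4, -277.3, 75.6]
ee_rot: [-0.001, 0.118, 0.993, 0.0]
force: [-0.0, -0.6, 0.3]
grip_width: 1.003
grip_force: 0.0
```

>>> send_rows --targets '[0,0,0,0,0,0,-0.2,0,0,0,0,0,0,-0.6,0,0,0,0,0,0,-0.6,0,0,0,0,0,0,-0.6,0,0,0,0,0,0,-0.6]' --newtons 20

```text
time_s: 3.85
eef_pos: [515.4, -278.6, 77.6]
ee_rot: [0.001, 0.118, 0.993, -0.0]
force: [0.6, 2.9, 5.7]
grip_width: 0.291
grip_force: 23.5
```

```bash
cat > arc.py <<'E'
import sys,numpy as np
P=np.array([593.5,-194.5]);a0,a1,n=map(float,sys.argv[1:]);a=np.radians(np.linspace(a0,a1,int(n)+1))
k=P+115*np.c_[np.cos(a),np.sin(a)];d=np.diff(k,axis=0)
print(k.round(0).tolist());print((np.c_[-.972*d[:,0]+.2345*d[:,1],.2345*d[:,0]+.972*d[:,1]]/60).round(2).tolist())
E
python3 arc.py -133 -168 5; python3 arc.py -168 -228 12
```

```text
[[515.0, -279.0], [505.0, -268.0], [497.0, -257.0], [490.0, -245.0], [485.0, -232.0], [481.0, -218.0]]
[[0.2, 0.13], [0.18, 0.15], [0.16, 0.17], [0.14, 0.19], [0.11, 0.2]]
[[481.0, -218.0], [479.0, -209.0], [479.0, -199.0], [479.0, -188.0], [480.0, -178.0], [481.0, -169.0], [484.0, -159.0], [488.0, -150.0], [492.0, -141.0], [497.0, -132.0], [503.0, -124.0], [509.0, -116.0], [517.0, -109.0]]
[[0.07, 0.15], [0.05, 0.16], [0.04, 0.16], [0.02, 0.17], [0.01, 0.17], [-0.01, 0.17], [-0.02, 0.17], [-0.03, 0.16], [-0.05, 0.16], [-0.06, 0.16], [-0.08, 0.15], [-0.09, 0.14]]
```

>>> send_rows --targets '[0,0,0,0.2,0.13,-0.06,-0.6,0,0,0,0.18,0.15,0,-0.6,0,0,0,0.16,0.17,0,-0.6,0,0,0,0.14,0.19,0,-0.6,0,0,0,0.11,0.2,0,-0.6]'

```text
time_s: 4.47
eef_pos: [481.3, -217.5, 78.2]
ee_rot: [0.001, 0.118, 0.993, 0.001]
force: [17.2, -1.0, -24.1]
grip_width: 0.296
grip_force: 21.7
```

```bash
cat > v.py <<'E'
from h import *
import sys
n=sys.argv[1]
snap('top',n+'t.png');snap('side',n+'s.png')
a=cv2.imread(f'pics/{n}t.png')[115:245,275:385];b=cv2.imread(f'pics/{n}s.png')[190:310,255:410]
A=cv2.resize(a,None,fx=3,fy=3,interpolation=2);B=cv2.resize(b,None,fx=3,fy=3,interpolation=2)
o=np.zeros((390,330+465,3),np.uint8);o[:,:330]=A;o[:360,330:]=B
cv2.imwrite(f'pics/{n}.png',o);s=monitor.sense();print(s['eef_pos'],s['force'])
E
python3 v.py m1
```

```text
[ 481.14496496 -216.29617921   78.22166607] [ 14.94088872   5.3410903  -21.58362054]
```

View pics/m1.png

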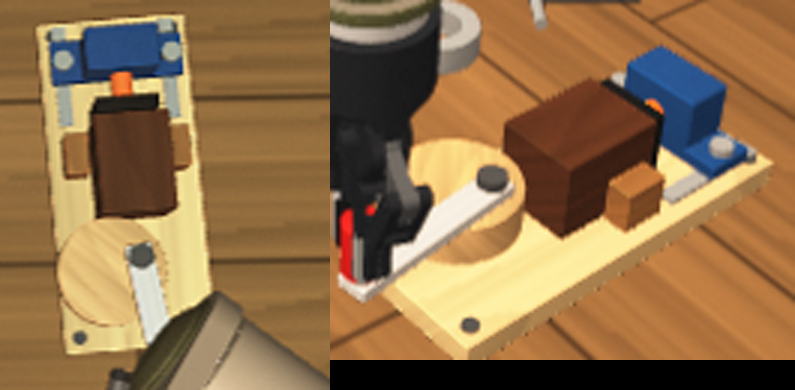

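The lever has swung about 35 deg. The cam is just reaching the blank, and the orange rod still looks full length (about (120,84) in the crop). I'll ease off the off-arc force and carry on.

>>> send_rows --targets '[0,0,0,0.03,0.15,0.04,-0.6,0,0,0,0.03,0.16,0,-0.6,0,0,0,0,0,0,-0.6]'

```text
time_s: 4.95
eef_pos: [479.7, -199.1, 77.8]
ee_rot: [-0.002, 0.118, 0.993, 0.0]
force: [-10.4, -0.3, 6.1]
grip_width: 0.294
grip_force: 24.8
```

```bash
cat > o.py <<'E'
from h import *
import sys
def orange(im):
    h=cv2.cvtColor(im,cv2.COLOR_RGB2HSV);m=cv2.inRange(h,(4,190,170),(16,255,255));return m
for f in sys.argv[1:]:
    r=[]
    for v,(y0,y1,x0,x1) in (('t',(125,165,290,345)),('s',(205,260,330,390))):
        fn=f'pics/t0.png.npz' if (f=='0' and v=='t') else 'pics/s0.png.npz' if f=='0' else f'pics/{f}{v}.png.npz'
        m=orange(np.load(fn)['img'])[y0:y1,x0:x1];ys,xs=np.nonzero(m)
        r+=[v,len(ys)]+([int(ys.min()+y0),int(ys.max()+y0),int(xs.min()+x0),int(xs.max()+x0)] if len(ys) else [])
    print(f,r)
E
python3 v.py m2; python3 o.py 0 m1 m2
```

```text
[ 479.70758274 -199.08393202   77.80547384] [-10.11817371   1.53564242   6.4141967 ]
0 ['t', 48, 139, 146, 312, 318, 's', 11, 224, 227, 360, 365]
m1 ['t', 47, 139, 146, 312, 318, 's', 10, 224, 227, 361, 365]
m2 ['t', 45, 139, 145, 312, 318, 's', 6, 224, 226, 361, 364]
```

>>> send_rows --targets '[0,0,0,0.06,0.16,0,-0.6,0,0,0,0,0,0,-0.6]'

```text
time_s: 5.3
eef_pos: [479.6, -189.2, 77.8]
ee_rot: [-0.001, 0.118, 0.993, -0.0]
force: [-4.5, -0.7, 1.9]
grip_width: 0.294
grip_force: 24.4
```

```bash
python3 v.py m3; python3 o.py m3; python3 - <<'E'
from h import *
# shift of pad edge along the rod column (image vertical), subpixel, via phase of profile
for f in ['t0','m1t','m2t','m3t']:
    im=np.load(f'pics/{f}.png.npz')['img'].astype(float)
    print(f,im[136:158,313:318,0].mean(1).astype(int))
E
```

```text
[ 479.68651275 -189.24761246   77.83134309] [-6.04845599  0.68154702  4.15508365]
m3 ['t', 38, 139, 144, 312, 318, 's', 3, 224, 225, 362, 364]
t0 [ 44  35  29 235 246 242 241 241 241 247 185  59  32  37  38  34  32  30
  70  83  84  83]
m1t [ 44  33  29 234 245 241 240 240 241 246 184  59  32  36  37  31  62  82
  82  81  82  81]
m2t [ 44  34  29 234 245 241 240 240 242 251 111  32  34  36  34  83  83  81
  81  82  82  81]
m3t [ 44  34  29 234 245 241 240 241 250 137  41  33  36  32  81  83  82  81
  82  82  81  81]
```

View pics/m3.png

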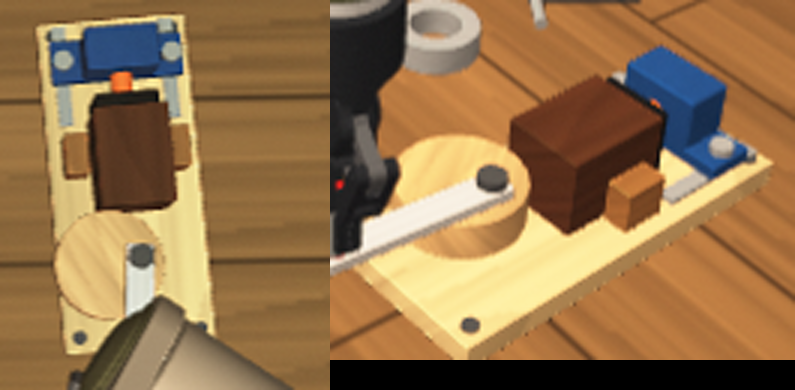

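The pad has begun to move: the rod edge in the top view is 1.35 px up, about 3.3 mm. I need roughly 15 deg more.

>>> send_rows --targets '[0,0,0,0.02,0.17,0,-0.6,0,0,0,0.01,0.17,0,-0.6,0,0,0,0,0,0,-0.6]'

```text
time_s: 5.78
eef_pos: [482.6, -168.8, 77.8]
ee_rot: [-0.001, 0.118, 0.993, 0.0]
force: [-7.0, 1.3, 4.7]
grip_width: 0.29
grip_force: 24.6
```

```bash
cat > e.py <<'E'
from h import *
import sys
for f in sys.argv[1:]:
    im=np.load(f'pics/{f}.png.npz')['img'].astype(float);p=im[139:150,313:318,0].mean(1)
    e=np.clip((p-38)/205,0,1).sum();print(f,p.astype(int),e.round(2),'pressed mm',((7.85-e)*2.45).round(1))
E
python3 v.py m4; python3 e.py t0 m3t m4t
```

```text
[ 482.5701353  -168.75180699   77.7939055 ] [-6.92804586  1.64039703  4.39499799]
t0 [235 246 242 241 241 241 247 185  59  32  37] 7.76 pressed mm 0.2
m3t [234 245 241 240 241 250 137  41  33  36  32] 6.44 pressed mm 3.5
m4t [233 245 243 248 176  55  31  35  32  78  83] 5.13 pressed mm 6.7
```

>>> send_rows --targets '[0,0,0,-0.01,0.23,0,-0.6,0,0,0,0,0,0,-0.6]'

```text
time_s: 6.12
eef_pos: [486.6, -155.4, 77.8]
ee_rot: [-0.001, 0.118, 0.993, 0.0]
force: [-5.5, 1.3, 3.9]
grip_width: 0.296
grip_force: 24.6
```

```bash
python3 v.py m5; python3 e.py m5t
```

```text
[ 486.5544167  -155.41974191   77.7866771 ] [-6.0388332   0.37220109  4.75963289]
m5t [233 246 252 142  42  32  34  31  82  84  81] 4.14 pressed mm 9.1
```

>>> send_rows --targets '[0,0,0,0,0,0,0,0,0,0,0,0,0,0.3,0,0,0,0,0,0,0.3,0,0,0,0,0,-0.3,0.3,0,0,0,0,0,-0.6,0.3]'

```text
time_s: 6.85
eef_pos: [486.5, -155.5, 131.4]
ee_rot: [-0.001, 0.118, 0.993, 0.001]
force: [-0.8, -0.2, 0.1]
grip_width: 0.649
grip_force: 0.0
```

>>> send_rows --targets '[0,0,0,0,0,-0.6,0.3,0,0,0,0,0,-0.6,0.3,0,0,0,0,0,-0.5,0.3,0,0,0,0.7,0,0,0.3,0,0,0,0,0,0,0.3]'

```text
time_s: 7.48
eef_pos: [444.9, -145.4, 234.0]
ee_rot: [0.0, 0.118, 0.993, -0.0]
force: [0.9, -0.4, -0.2]
grip_width: 0.65
grip_force: 0.0
```

```bash
python3 v.py m6; python3 e.py m6t
```

```text
[ 446.49183088 -146.10907946  233.95105787] [0.59009877 0.23308709 0.17928224]
m6t [232 246 251 140  41  32  35  30  80  82  81] 4.1 pressed mm 9.2
```

View pics/m6.png

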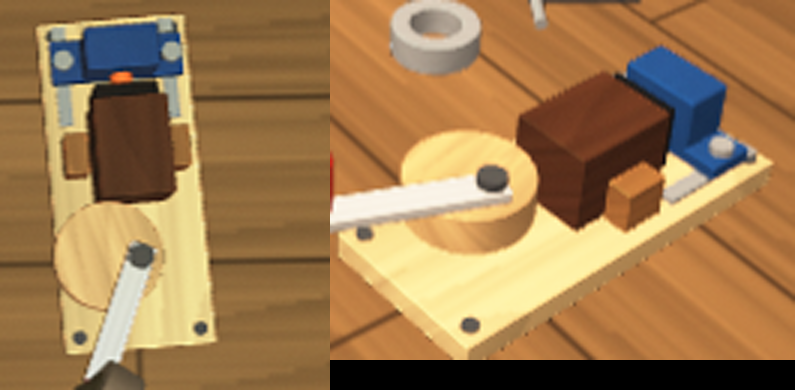

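The gripper has let go and is clear. The rod, at about (121,77) in the crop, is roughly half its free length, and the lever stayed where I left it.

```bash
python3 -c "
from h import *
print(job.finish_job())"
```

```text
the job is handed in; nothing more can be done
None
```

I clamped the walnut blank with its pad pressed in about 9 mm of 20 (measured from the top camera), left the pale cradle's lever alone, let go of the knob and handed the job in at about 7.5 s; the hand-in returned no verdict.

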